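# Roll the longer tube offcut up its gutter to the end stop

## Robot

A 6-joint arm with a two-finger parallel gripper is mounted at the origin on the work surface. World frame = base frame: x ahead of the robot, y to its left, z up, the work surface at z = 0. Lengths are in m, angles in rad, forces in N, time in s.
With the tool pointing down it reaches from about 0.425 to 1.125 m from the base axis. Payload 14.9 kg.
Tool frame: the origin (TCP) lies on the centre line of the jaws, within the pads' length; the fingertips stand 17 mm ahead of it and the grasp point (between the pads) lies 2 mm behind it; x points along the fingers, z is the direction in which the jaws open and shut, and the axes are right-handed (so a half turn about x gives the same grasp; the last joint's range is limited). The gripper opens to 91 mm and grips with 3 to 60 N. Pads are 32 mm wide; open, the fingers measure 118 mm over their backs; the gripper's body (76 mm by 178 mm) begins 60 mm behind the grasp point.
Start: joints at [-1.363, 0.379, 1.734, -0, 1.028, -0.033], TCP at [0.167, -0.68, 0.231] pointing down, gripper open.
Joint ranges: [-2.77, 2.77], [-0.74, 2.19], [0, 2.66], [-1.06, 4.2], [0.31, 2.87], [-3.08, 3.08]. Speed limits (rad/s): [1.89, 1.89, 2.39, 3.14, 3.14, 3.14].

## Interface

Orientations are given as a 3x3 rotation matrix whose columns are the frame's x, y, z axes.
In Python, from station import r, planner, viewer, job gives the robot as it stands. Calls block until the motion is done:
- r.move_ptp(position, orientation): joint-space move of the TCP to a pose.
- r.servo_line(position, orientation=None, max_speed=0.15, f_stop=None): straight line of the TCP; orientation=None keeps the orientation; max_speed is the mean speed in m/s. With f_stop (N) it stops when the force on the tool has changed by that much, and returns True; else False.
- r.move_joints(angles): joint-space move.
- r.set_gripper(opening, newtons=None): finger opening in m; newtons is the grip in N (None keeps the last); returns when the fingers have stopped.
- r.hold(seconds).
- planner.ik(position, orientation): joint angles nearest the present ones, or None.
- r.state(): the state.
- viewer.grab_frame(name): name is "scene" or "top"; returns a dict with "image" (400x640x3 uint8, red, green, blue), "mtx" (3x3 intrinsics, pixels), "rvec" (rotation vector, rad) and "tvec" (3), from world to camera coordinates, as OpenCV has them. Camera axes: x right, y down, z forward; pixel columns grow to the right and rows downward; lengths in m; the calibration is good to about 2 mm. A picture is of the moment at which its call begins. There is no depth.
A pose or a line that the arm cannot do raises r.Unreachable and nothing moves.
- job.close_job(): hands the job in, once; it reports no verdict.
The state is a dict: "time": time; "joints": joint angles; "qd": joint speeds; "tau": joint torques, N m; "ee_pos": TCP position; "tool_rot": TCP orientation; "ft_force": force on the tool from outside, world axes, zero at the start; "wrist_torque": the same for the moment, N m; "width": finger opening in m.
Only numpy, scipy, OpenCV 4.12 (cv2) and the standard library are available. Lean on these libraries where they do the work, as an engineer would, in place of code of your own. Each camera call takes 0.05 s, during which the arm holds its last target.

## Task

Two tube offcuts lie at the foot of the two sloped gutters on the rack: with the fingertips, gently push the longer one up its gutter, over the crest, so that it settles against the end stop at the top and cannot roll back. Only push it: keep it rolling on the gutter floor, without pinching, lifting or flicking it. Leave the shorter offcut and everything else on the bench where they are, and finish clear of everything.

Things in the scene. Friction and masses are not known exactly. Their poses are not given: they have to be found in the camera images.
- rack: Fixed dark steel rack, 190 mm long, 144 mm wide: two parallel gutters side by side. Origin on the bench under its middle; x points up the gutters (away from the robot, within 25 degrees), y across, z up. Gutter centre lines at rack y = +35 and -35 mm; each 66 mm wide inside; walls 4 mm thick stand 14 mm above the floor. Behind the crest the floor falls to an end stop at the top.
- crest (a point): Point on the crest of the floor, midway between the gutters: rack x +45 mm, 49 mm above the bench. Beyond it the floor falls at 10 degrees over 45 mm to the end stop, a plate 30 mm high. A tube pushed past the crest rolls down by itself against the stop and stays.
- seat (a point): Where the tube's axis lies when it is seated against the end stop, given midway between the gutters: rack x 72 mm, rack y 0, 65.5 mm above the bench. In either gutter the seated tube's centre is 35 mm to the side of it.
- slope (a point): Foot of the rising flat floor, midway between the gutters, at the inner face of the low lip (8 mm high, 4 mm thick): rack x -90 mm, 30 mm above the bench. x axis up the slope along the floor, z square out of the floor. The floor rises at 8 degrees over 136 mm to the crest; a tube let go before the crest rolls back to the lip.
- long_tube: The longer smooth, lightly oiled steel tube offcut: 42 mm outside diameter, 60 mm long, 0.12 to 0.24 kg, lying across either gutter at the foot of the slope against the low lip, free to roll. Origin at its centre (21 mm off the gutter floor, 54 mm above the bench at the start), y axis along the tube; x and z turn as it rolls.
- short_tube: The shorter steel tube offcut, same 42 mm diameter but 36 mm long, lying at the foot of the other gutter. Origin at its centre. To be left where it is.
- coupling: open steel pipe coupling standing on end beside the rack, 60 mm across, 55 mm tall; origin at its foot; leave alone
- wrench: steel wrench lying flat on the bench beside the rack; origin at its underside; leave alone
- can: closed grey can standing on the bench beside the rack, 66 mm across, 110 mm tall; origin at its foot; leave alone
- marker: black marker lying on the bench, 15 mm thick, about 130 mm long; leave alone
- hammer: hammer lying on the bench; leave alone
- slug: solid dark steel slug standing on end, 40 mm across, 45 mm tall; origin at its foot; leave alone
Not all that is in view belongs to the job. What is shaped like the long_tube but yellow is not meant. What is shaped like the rack but purple is not meant.

How it is judged:
By the outcome, as a careful person would: the job done as asked, in the order asked, and still so for the second after the job is handed in, with the robot touching nothing.
It also fails if it takes over 38 s, if anything falls off the work surface, if the arm or the gripper's body presses on something with over 40 N, if the wrist force passes 120 N, or if a joint passes its speed limit or range.

## Working session

There is one attempt and no reset: what is moved stays moved. The work goes in short steps, each a Python script; the robot and the scene stay as the last script left them, time stands still between calls to the robot, and variables do not carry over. Pictures are saved under pics/ and viewed, and the job is handed in when it is done.

```bash
ls; mkdir -p pics
python3 - <<'E'
from station import r, planner, viewer, job
import cv2,pickle
d={}
for n in ("scene","top"):
    f=viewer.grab_frame(n); d[n]=f
    cv2.imwrite(f"pics/{n}0.png",f["image"][:,:,::-1]); print(n,f["mtx"],f["rvec"],f["tvec"])
pickle.dump(d,open("f0.pkl","wb"))
print(r.state()["time"],r.state()["ft_force"],r.state()["width"])
E
```

```text
pics
scene [[362.11601317   0.         319.02191744]
 [  0.         362.11601317 200.35063279]
 [  0.           0.           1.        ]] [ 1.92096668  1.59863662 -0.63908308] [-0.11753488 -0.36249674  1.61529006]
top [[433.648109     0.         320.70997758]
 [  0.         433.648109   200.70924263]
 [  0.           0.           1.        ]] [ 2.13861647 -2.19026221  0.10703013] [0.0316263  0.56687252 1.22832785]
0.1 [-0.67257592  0.34038172 -1.43135805] 0.09106505518020745
```

View pics/scene0.png

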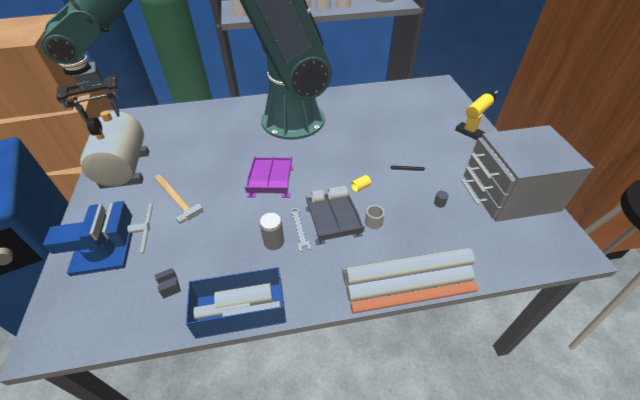

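View pics/top0.png

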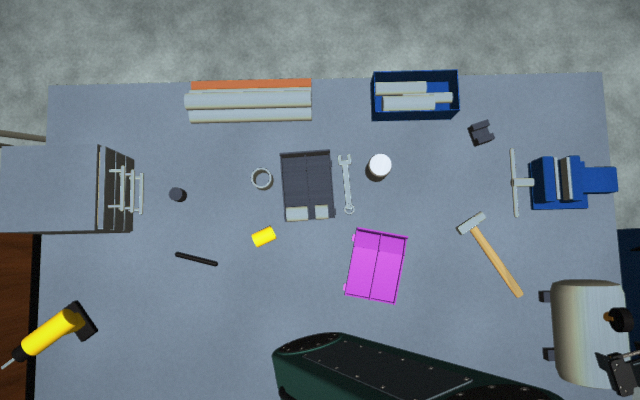

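The top view shows the dark rack at about (306,185), with the tubes at its foot at (298,214) and (322,212). A purple rack at (376,265) and a yellow tube at (263,237) are decoys. The left tube looks longer, so I'll check that in an enlarged crop.

Run:
```python
import cv2,pickle,numpy as np
d=pickle.load(open("f0.pkl","rb"))
a=cv2.resize(d["top"]["image"][140:230,240:400],None,fx=5,fy=5,interpolation=cv2.INTER_CUBIC)
cv2.imwrite("pics/ctop.png",a[:,:,::-1])
b=cv2.resize(d["scene"]["image"][170:250,280:400],None,fx=6,fy=6,interpolation=cv2.INTER_CUBIC)
cv2.imwrite("pics/cscene.png",b[:,:,::-1])
```

```text
(no output)
```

View pics/ctop.png

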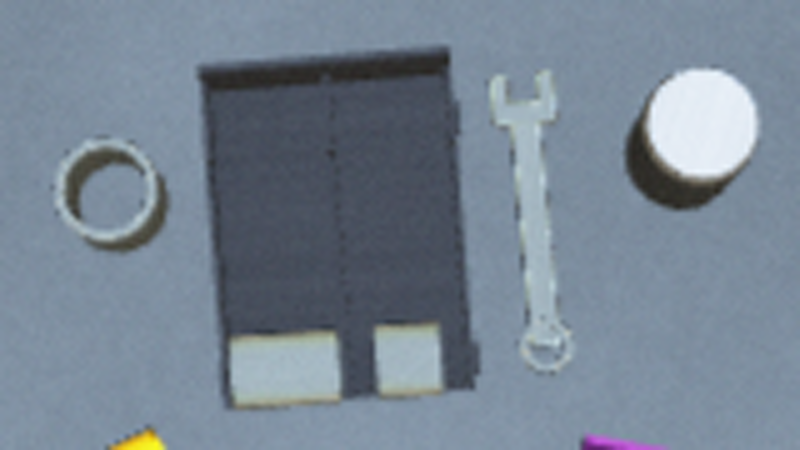

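View pics/cscene.png

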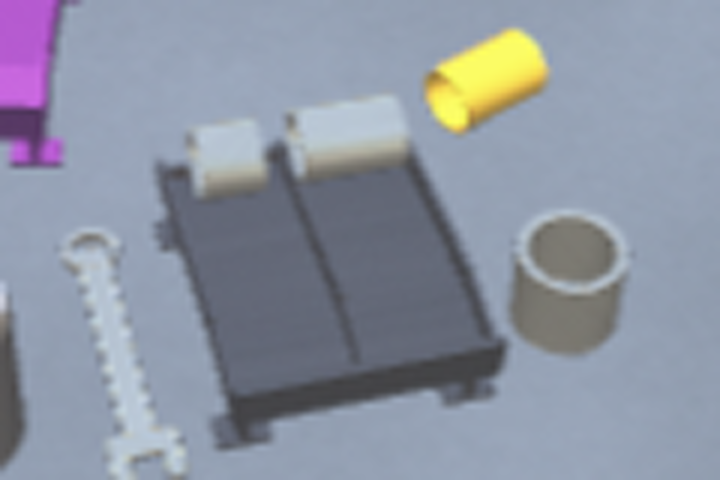

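The left tube in the top view spans (286–308, 207–221), about 22 px, against about 13 px for the right one. So the long tube is at top (298,214), which is scene (338,193), in the +y gutter. Next I'll fit the rack pose.

```bash
cat > geo.py <<'E'
import numpy as np,cv2
from scipy.optimize import least_squares
def proj(f,P):
    return cv2.projectPoints(np.asarray(P,float).reshape(-1,1,3),f["rvec"],f["tvec"],f["mtx"],None)[0].reshape(-1,2)
def unproj(f,uv,z):
    R=cv2.Rodrigues(f["rvec"])[0]; C=-R.T@np.ravel(f["tvec"])
    d=R.T@np.linalg.inv(f["mtx"])@np.array([uv[0],uv[1],1.]); return C+d*(z-C[2])/d[2]
def W(p,P):
    P=np.asarray(P,float).reshape(-1,3);c,s=np.cos(p[2]),np.sin(p[2])
    return np.c_[p[0]+c*P[:,0]-s*P[:,1],p[1]+s*P[:,0]+c*P[:,1],P[:,2]]
def tube(x,y,z,L,R=.021):
    t=np.linspace(0,2*np.pi,40)
    return np.r_[[[x+R*np.cos(a),y+s*L/2,z+R*np.sin(a)] for s in(-1,1) for a in t]]
E
python3 - <<'E'
import pickle
from geo import *
d=pickle.load(open("f0.pkl","rb"))
T=lambda u,v:(240+u/5-.4,140+v/5-.4); S=lambda u,v:(280+u/6-.4,170+v/6-.4)
top=[((.094,.072,.071),T(200,67)),((.094,-.072,.071),T(449,47)),((-.094,.072,.044),T(226,408)),((-.094,-.072,.044),T(472,388))]
sc=[((.094,-.072,.071),S(234,396)),((.094,.072,.071),S(502,343)),((-.094,-.072,.044),S(160,160))]
def rt(p,fs=("top","scene")):
    o=[]
    if "top" in fs:o.append(proj(d["top"],W(p,[a for a,_ in top]))-[b for _,b in top])
    if "scene" in fs:o.append(proj(d["scene"],W(p,[a for a,_ in sc]))-[b for _,b in sc])
    return np.concatenate(o)
p0=np.r_[unproj(d["top"],(306,185),.05)[:2],0]
for fs in (("top",),("scene",),("top","scene")):
    s=least_squares(lambda p:rt(p,fs).ravel(),p0); print(fs,s.x,np.degrees(s.x[2])); print(rt(s.x,fs).round(1).tolist())
p=s.x; np.save("rack.npy",p)
# tube hull bbox check in top
for nm,k,o,sh in(("top",5,(240,140),(140,230,240,400)),("scene",6,(280,170),(170,250,280,400))):
    f=d[nm]; im=cv2.resize(f["image"][sh[0]:sh[1],sh[2]:sh[3]],None,fx=k,fy=k,interpolation=cv2.INTER_CUBIC)[:,:,::-1].copy()
    px=lambda P:((proj(f,W(p,P))-o+.5)*k-.5).round().astype(np.int32)
    a=8*np.pi/180
    xt=-.09+.021*np.cos(0)+0; 
    for y,L in((.035,.06),(-.035,.036)):
        cv2.polylines(im,[cv2.convexHull(px(tube(-.0695,y,.054,L)))],True,(0,0,255),1)
    for y in(-.072,.072,0): cv2.polylines(im,[px([(-.094,y,.044),(.045,y,.063),(.094,y,.055)])],False,(0,255,0),1)
    for x,z in((.094,.071),(.09,.071),(-.094,.038),(.045,.049)): cv2.polylines(im,[px([(x,-.072,z),(x,.072,z)])],False,(0,255,255),1)
    cv2.imwrite(f"pics/ov_{nm}.png",im)
E
```

```text
('top',) [0.60992358 0.05607904 0.05036428] 2.88566076477927
[[-0.4, 0.7], [0.3, 1.0], [-0.5, -1.0], [0.6, -0.7]]
('scene',) [0.61608724 0.0564607  0.03805357] 2.1803087802608943
[[-0.7, -0.5], [0.8, -0.1], [-0.1, 0.6]]
('top', 'scene') [0.61158636 0.05622068 0.04856691] 2.7826792251204444
[[-0.4, 0.1], [0.3, 0.4], [-0.6, -1.6], [0.5, -1.2], [-0.7, -1.5], [0.6, -1.4], [-0.6, -0.2]]
```

```bash
python3 -c "
import cv2,numpy as np
a=cv2.imread('pics/ov_top.png');b=cv2.imread('pics/ov_scene.png');print(a.shape,b.shape)"
```

```text
(450, 800, 3) (480, 720, 3)
```

View pics/ov_top.png

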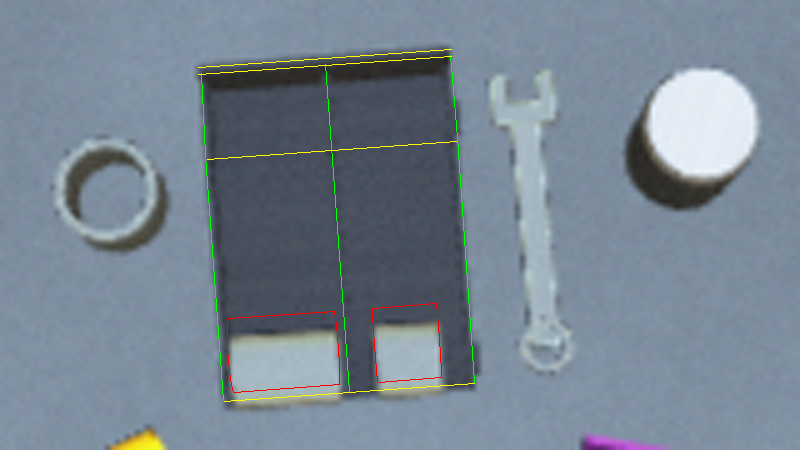

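View pics/ov_scene.png

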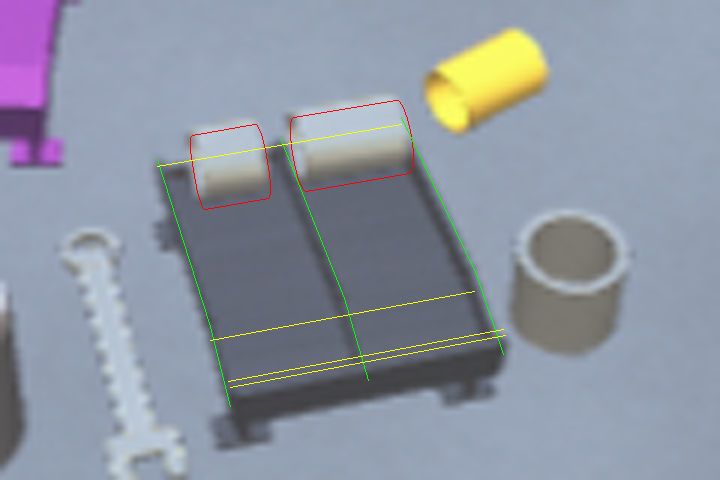

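The overlay misfits: both modelled tubes sit about 10 mm too far up-slope, so my stop height or rack x guess is off. I'll fit the tubes directly from their silhouettes and look at brighter crops.

Run:
```python
import pickle
from geo import *
d=pickle.load(open("f0.pkl","rb"))
for n in d:
    R=cv2.Rodrigues(d[n]["rvec"])[0]; print(n,"cam",(-R.T@np.ravel(d[n]["tvec"])).round(3))
f=d["top"]["image"]
m=(f.astype(int).min(2)>105)
# tube masks: neutral bright grey in area
def mask(nm,box,thr):
    im=d[nm]["image"].astype(int); x0,x1,y0,y1=box
    sub=im[y0:y1,x0:x1]; mm=np.zeros(im.shape[:2],bool); mm[y0:y1,x0:x1]=(sub.sum(2)>thr); return mm
import sys
for nm,b in(("top",(284,334,202,224)),("scene",(308,352,184,206))):
    im=d[nm]["image"][b[2]:b[3],b[0]:b[1]].astype(int)
    print(nm); 
    for row in im.sum(2)//3: print(' '.join('%3d'%v for v in row))
for nm,k,sh in(("top",10,(165,230,270,345)),("scene",9,(182,250,298,372))):
    im=d[nm]["image"][sh[0]:sh[1],sh[2]:sh[3]]
    im=np.clip(im.astype(float)*1.8,0,255).astype(np.uint8)
    if nm=="top": im=d[nm]["image"][145:225,270:345]; im=np.clip(im*2.,0,255).astype(np.uint8); k=7
    else: k=8
    cv2.imwrite(f"pics/br_{nm}.png",cv2.resize(im,None,fx=k,fy=k,interpolation=cv2.INTER_CUBIC)[:,:,::-1])
```

```text
scene cam [ 1.366 -0.117  0.936]
top cam [0.436 0.012 1.281]
top
 73  80  78  78  81  80  83  81  81  81  81  78  80  81  80  80  82  78  79  83  78  82  80  79  80  70  77  78  79  78  78  81  77  76  77  79  79  77  80  81  82  79  81  79  82  81  78  83  69  79
 75  68  77  81  78  81  81  80  81  76  79  79  76  78  78  76  76  77  79  77  74  77  83  78  79  80  80  79  81  82  78  81  79  80  81  82  82  80  81  81  80  78  78  80  82  82  80  81  81  81
 76  63  73  77  75  76  77  80  73  78  79  78  77  80  80  78  76  76  78  79  79  80  81  79  82  80  78  79  81  76  79  78  81  65  64  64  65  76  80  80  89  91  96  97  81  81  81  79  81  81
 88  64  73  79  77  74  76  74  76  76  78  78  81  76  80  77  81  79  77  78  67  64  68  78  81  80  79  79  83  79  89 126 135 140 131 133 127 135 134 135 137 141 144 125  89  82  81  82  71  76
 92  59  73  82  77  77  77  65  65  62  60  73  81  86  92  97  98 113 116 121 121 117 117  90  81  72  80  82  82  82  95 154 164 166 168 166 166 166 168 169 167 166 166 134  90  83  79  81  69  77
 94  66  99 110 127 134 137 140 131
[... 6542 characters left out ...]
 106 105 104 126 135 116 105 102 103 101 101 100  96 100 106 106 107 107 107  91  84 102 107 107 106 107 106 106 106 106 106 106 106 106 106 105 106 106 106 106  98  79  87
 96 106 105 106 106 103  99  97  97 103 106 106 107 106 107 106 107 107 107 107  98  86  96 107 106 107 106 106 106 106 105 107 106 107 107 107 106 106 106 106 106 106  90  76
 91 106 106 106 106 106 106 106 106 106 107 107 107 107 107 107 107 107 107 107 103  85  88 105 106 106 106 106 107 107 107 107 107 107 107 107 106 106 105 106 106 107  99  80
100  97 107 106 107 107 107 108 107 107 107 106 106 107 107 107 106 108 107 107 106  94  80  96 107 106 107 107 107 107 107 106 106 107 107 107 107 107 108 107 107 106 106  90
```

View pics/br_top.png

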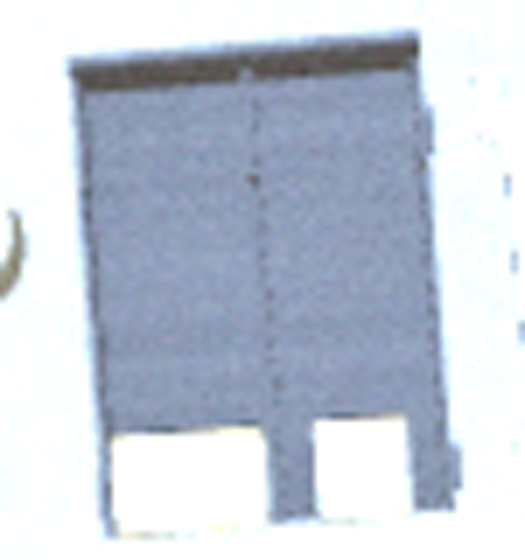

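View pics/br_scene.png

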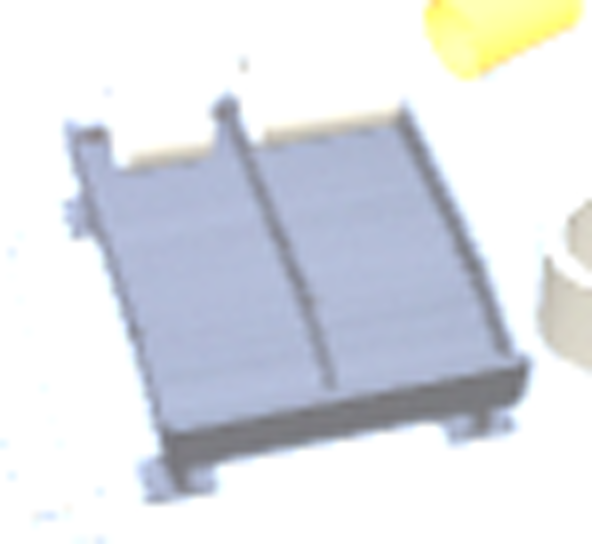

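Run:
```python
import pickle
from geo import *
d=pickle.load(open("f0.pkl","rb"))
def hc(f,P):
    h=cv2.convexHull(proj(f,P).astype(np.float32)); m=cv2.moments(h); return np.array([m['m10']/m['m00'],m['m01']/m['m00']]),h[:,0]
yaw=.05
def T(c,L): 
    P=tube(0,0,0,L); return W((c[0],c[1],yaw),P)+[0,0,c[2]]
for z in (.054,):
    s=least_squares(lambda c:hc(d["top"],T((c[0],c[1],z),.06))[0]-(296.9,213.3),[.53,.09]); print(z,s.x)
    c=(*s.x,z)
    h=hc(d["top"],T(c,.06))[1]; print("top hull",h.min(0),h.max(0))
    h=hc(d["scene"],T(c,.06))[1]; print("scene hull",h.min(0),h.max(0))
    P=W((c[0],c[1],yaw),[[0,-.03,0]])+[0,0,z]; print("end centre scene",proj(d["scene"],P))
# z estimate from both
fun=lambda c:np.r_[hc(d["top"],T(c,.06))[0]-(296.9,213.3),proj(d["scene"],W((c[0],c[1],yaw),[[0,-.03,0]])+[0,0,c[2]])[0]-(329.3,193.8)]
s=least_squares(fun,[.53,.09,.054]);print(s.x,s.fun)
```

```text
0.054 [0.53069342 0.08595115]
top hull [285.69818 205.13445] [308.17377 221.44421]
scene hull [326.84985 184.27502] [347.16574 199.44403]
end centre scene [[328.34344285 193.33465225]]
[0.53064481 0.0876454  0.05096551] [-0.52858317  0.11219567 -0.47658922  0.07878563]
```

The misfit has a cause: the end stop and lip stand square to their sloped floors, so the stop's top outer edge is near rack x 98 mm. I'll refit with that.

Run:
```python
import pickle
from geo import *
d=pickle.load(open("f0.pkl","rb"))
T=lambda u,v:(240+u/5-.4,140+v/5-.4); S=lambda u,v:(280+u/6-.4,170+v/6-.4)
o=(.0985,.070); l=(-.0958,.043)
top=[((o[0],.072,o[1]),T(200,67)),((o[0],-.072,o[1]),T(449,47)),((l[0],.072,l[1]),T(226,408)),((l[0],-.072,l[1]),T(472,388))]
sc=[((o[0],-.072,o[1]),S(234,398)),((o[0],.072,o[1]),S(502,343)),((l[0],-.072,l[1]),S(160,160))]
def rt(p,fs=("top","scene")):
    o=[]
    if "top" in fs:o.append(proj(d["top"],W(p,[a for a,_ in top]))-[b for _,b in top])
    if "scene" in fs:o.append(proj(d["scene"],W(p,[a for a,_ in sc]))-[b for _,b in sc])
    return np.concatenate(o)
for fs in (("top",),("scene",),("top","scene")):
    s=least_squares(lambda p:rt(p,fs).ravel(),[.61,.056,.05]); print(fs,s.x,np.degrees(s.x[2])); print(rt(s.x,fs).round(1).tolist())
p=s.x; np.save("rack.npy",p)
t=np.array([.5307,.0860])-p[:2]; c,s_=np.cos(p[2]),np.sin(p[2]); print("tube in rack",c*t[0]+s_*t[1],-s_*t[0]+c*t[1])
for nm,k,of,sh in(("top",5,(240,140),(140,230,240,400)),("scene",6,(280,170),(170,250,280,400))):
    f=d[nm]; im=cv2.resize(f["image"][sh[0]:sh[1],sh[2]:sh[3]],None,fx=k,fy=k,interpolation=cv2.INTER_CUBIC)[:,:,::-1].copy()
    px=lambda P:((proj(f,W(p,P))-of+.5)*k-.5).round().astype(np.int32)
    for y,L in((.035,.06),(-.035,.036)):
        cv2.polylines(im,[cv2.convexHull(px(tube(-.0755,y,.0535,L)))],True,(0,0,255),1)
    for y in(-.072,.072,0): cv2.polylines(im,[px([(l[0],y,l[1]),(.045,y,.063)])],False,(0,255,0),1)
    for x,z in((.0985,.070),(.0945,.0707),(-.095,.038),(.045,.049)): cv2.polylines(im,[px([(x,-.072,z),(x,.072,z)])],False,(0,255,255),1)
    cv2.imwrite(f"pics/ov2_{nm}.png",im)
```

```text
('top',) [0.60875174 0.05604905 0.05035405] 2.885074304948863
[[-0.5, -0.4], [0.2, -0.1], [-0.4, 0.1], [0.7, 0.4]]
('scene',) [0.61271775 0.05622036 0.04251526] 2.4359449265955475
[[-0.5, -0.3], [0.9, 0.3], [-0.5, -0.2]]
('top', 'scene') [0.60982379 0.05610845 0.04910299] 2.813394028971784
[[-0.5, -0.8], [0.2, -0.5], [-0.5, -0.3], [0.6, 0.0], [-0.5, -0.9], [0.8, -0.6], [-0.8, -0.7]]
tube in rack -0.07756124540341508 0.03373917429292676
```

View pics/ov2_top.png

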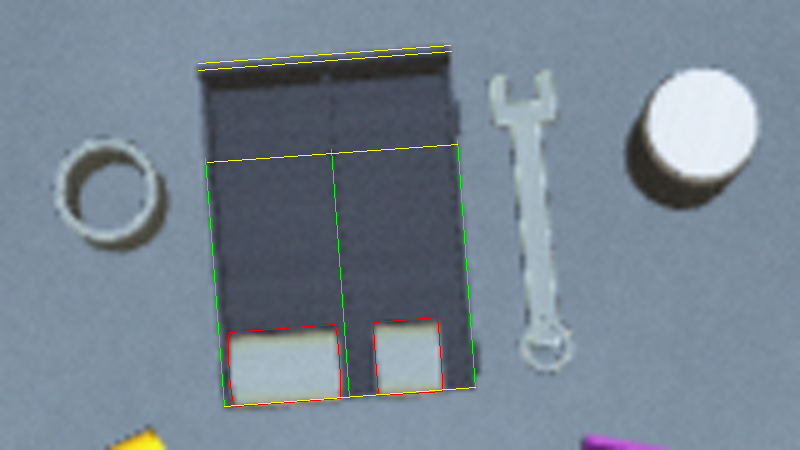

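View pics/ov2_scene.png

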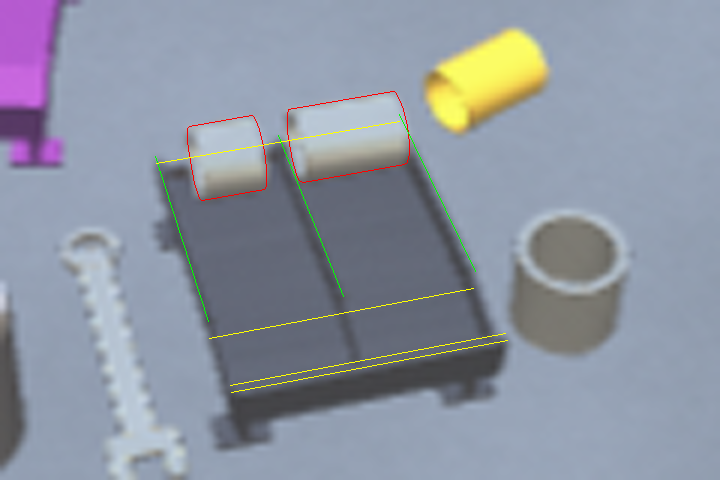

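The overlay now fits in both views. The rack is at (0.610, 0.056) with yaw 2.8°, and the long tube's centre is at (0.531, 0.086, 0.054), which is rack (-77, +34) mm and agrees with resting on the lip. Next I'll check obstacles near the path and reachability before moving.

```bash
cat > plan.py <<'E'
import numpy as np
X0,Y0,YAW=.6095,.0561,.0495
c,s=np.cos(YAW),np.sin(YAW)
GY=.035
def pose(front,tip):      # finger front face rack x, tip height
    x=front-.016
    return np.array([X0+c*x-s*GY, Y0+s*x+c*GY, tip+.017])
def rot(sg=1):
    xx=np.array([0,0,-1.]); z=sg*np.array([-s,c,0]); return np.c_[xx,np.cross(z,xx),z]
E
python3 - <<'E'
from station import r,planner
import pickle
from geo import *; from plan import *
d=pickle.load(open("f0.pkl","rb"))
for n,uv,z in(("yellow",(263,237),.02),("tankL",(555,330),.1),("tankT",(590,282),.1),("hammer",(475,225),.02),("can",(379,166),.11),("coup",(261,178),.055)): print(n,unproj(d["top"],uv,z).round(3))
st=r.state(); print(st["tool_rot"].round(3) if hasattr(st["tool_rot"],"round") else st["tool_rot"])
for sg in(1,-1):
  for P in (pose(-.115,.3),pose(-.115,.044),pose(.03,.062)):
    q=planner.ik(P,rot(sg)); print(sg,P.round(3),None if q is None else np.round(q,2))
E
```

```text
yellow [0.467 0.188 0.02 ]
tankL [ 0.201 -0.594  0.1  ]
tankT [ 0.324 -0.697  0.1  ]
hammer [ 0.487 -0.427  0.02 ]
can [ 0.651 -0.144  0.11 ]
coup [0.634 0.187 0.055]
[[-0.     0.971  0.238]
 [ 0.001  0.238 -0.971]
 [-1.     0.    -0.001]]
1 [0.477 0.085 0.317] [ 0.13 -0.08  2.1  -0.    1.12 -1.49]
1 [0.477 0.085 0.061] [ 0.13  0.34  2.21 -0.    0.59 -1.49]
1 [0.622 0.092 0.079] [ 0.11  0.48  1.93 -0.    0.73 -1.51]
-1 [0.477 0.085 0.317] [ 0.13 -0.08  2.1  -0.    1.12  1.65]
-1 [0.477 0.085 0.061] [ 0.13  0.34  2.21 -0.    0.59  1.65]
-1 [0.622 0.092 0.079] [ 0.11  0.48  1.93 -0.    0.73  1.63]
```

Everything is reachable and nothing is in the way. I'll lift clear, swing over, descend behind the tube, and look before touching.

Run:
```python
from station import r,planner,viewer
import cv2,pickle
from geo import *; from plan import *
p=np.array(r.state()["ee_pos"]); p[2]=.38
r.servo_line(p,max_speed=.2)
r.move_ptp(pose(-.120,.25),rot(1))
r.set_gripper(.022)
r.servo_line(pose(-.120,.10),max_speed=.15)
r.servo_line(pose(-.120,.045),max_speed=.08)
st=r.state(); print(st["time"],st["ee_pos"],st["width"],np.round(st["ft_force"],2))
d={n:viewer.grab_frame(n) for n in("scene","top")}; pickle.dump(d,open("f1.pkl","wb"))
a=cv2.resize(d["top"]["image"][140:260,230:390],None,fx=5,fy=5,interpolation=cv2.INTER_CUBIC)
b=cv2.resize(d["scene"]["image"][130:250,270:430],None,fx=5,fy=5,interpolation=cv2.INTER_CUBIC)
cv2.imwrite("pics/t1.png",a[:,:,::-1]);cv2.imwrite("pics/s1.png",b[:,:,::-1])
```

```text
7.0167 [0.47213123 0.08434717 0.06220276] 0.022102864337908815 [ 0.42 -0.14 -0.12]
```

View pics/t1.png

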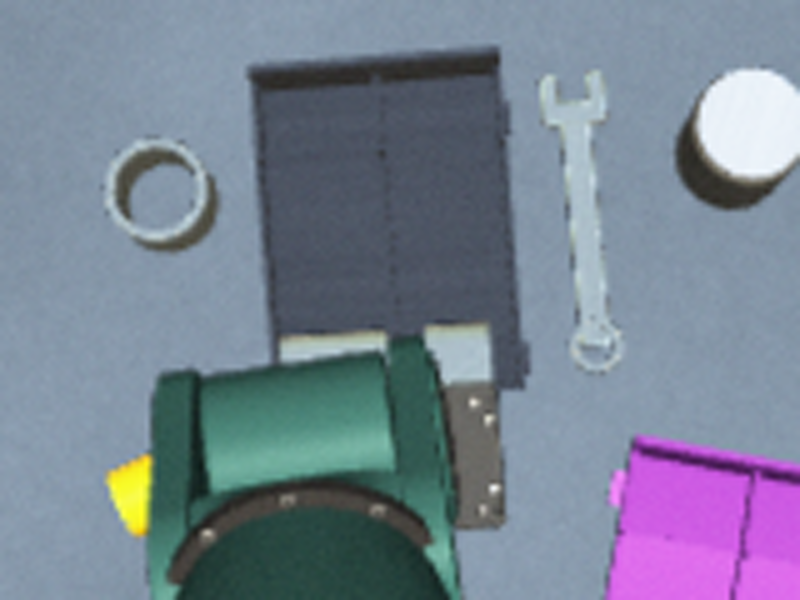

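View pics/s1.png

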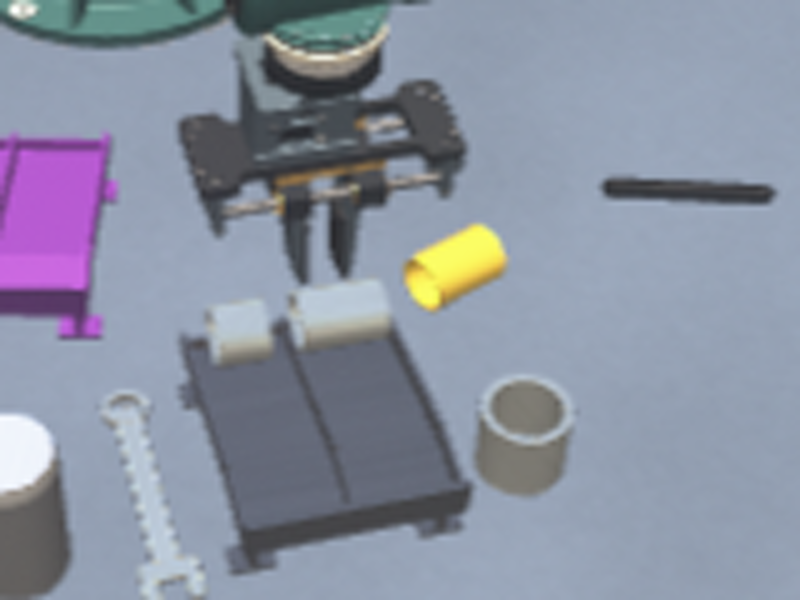

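The scene view shows both fingertips, crop (300,275) and (345,270), just behind the long tube at crop (340,312), centred on its gutter. Now I'll push slowly, starting with part of the slope and a look.

```bash
cat >> plan.py <<'E'
def tip(front): return .0535+(front+.021+.0755)*np.tan(np.radians(8))-.009
E
cat > snap.py <<'E'
from station import viewer
import cv2
def snap(tag):
    for n,b in(("scene",(130,250,270,430)),("top",(140,260,230,390))):
        f=viewer.grab_frame(n); cv2.imwrite(f"pics/{n}_{tag}.png",cv2.resize(f["image"][b[0]:b[1],b[2]:b[3]],None,fx=5,fy=5,interpolation=cv2.INTER_CUBIC)[:,:,::-1])
E
python3 - <<'E'
from station import r
from plan import *; from snap import snap
r.servo_line(pose(-.101,tip(-.101)),max_speed=.03)
hit=r.servo_line(pose(-.04,tip(-.04)),max_speed=.035,f_stop=8)
st=r.state(); print(hit,st["time"],st["ee_pos"],pose(-.04,tip(-.04)),np.round(st["ft_force"],2))
snap("2")
E
```

```text
False 9.8083 [0.55178456 0.08827734 0.06942478] [0.5518368  0.08828626 0.06944056] [-1.26 -0.6   0.01]
```

View pics/scene_2.png

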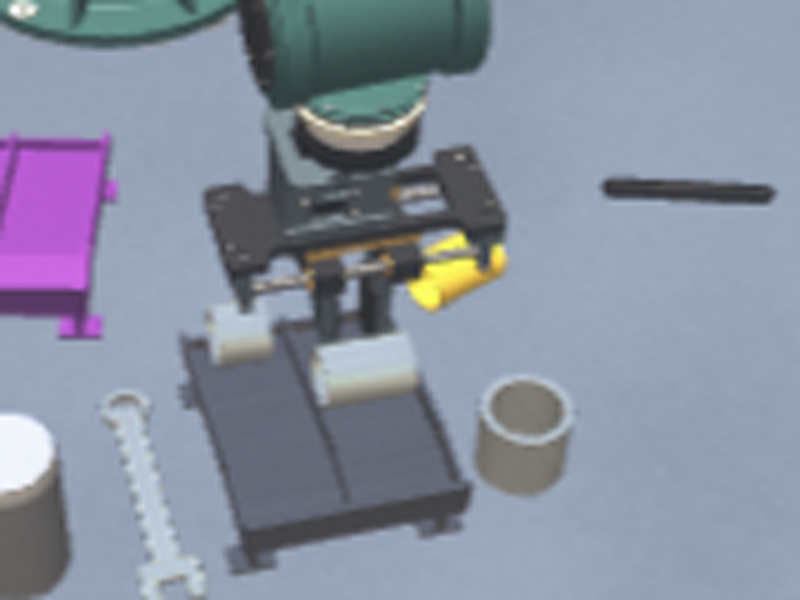

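The tube, scene crop (365,368), is straight in its gutter against the fingertips, and the short tube (240,333) hasn't moved. I'll continue over the crest.

Run:
```python
from station import r
from plan import *; from snap import snap
hit=r.servo_line(pose(.021,tip(.021)),max_speed=.035,f_stop=8); print(hit)
if not hit: hit=r.servo_line(pose(.032,tip(.021)),max_speed=.02,f_stop=8); print(hit)
r.hold(.4)
st=r.state(); print(st["time"],st["ee_pos"],np.round(st["ft_force"],2))
snap("3")
```

```text
False
False
12.9167 [0.62371519 0.09187512 0.0780354 ] [ 0.12 -0.2   0.86]
```

View pics/scene_3.png

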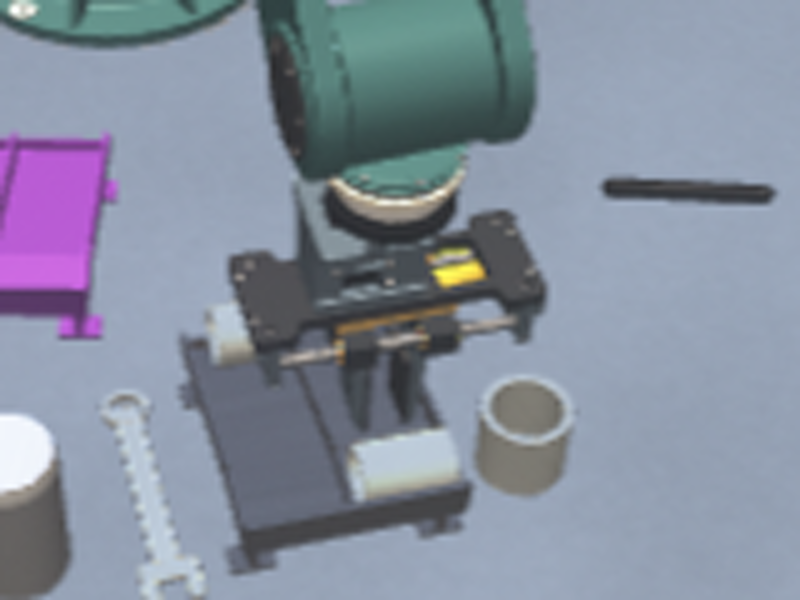

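The tube is against the end stop at crop (405,463), clear of the fingertips at (365,425) and (405,415). I'll retreat straight up and back, then verify the seat with a fit.

Run:
```python
from station import r,viewer
import pickle
from plan import *; from snap import snap
from geo import *
r.servo_line(pose(.028,.30),max_speed=.15)
r.move_ptp([.30,-.42,.38],rot(1))
r.hold(.3)
st=r.state(); print(st["time"],st["ee_pos"],np.round(st["ft_force"],2),np.abs(st["qd"]).max())
d={n:viewer.grab_frame(n) for n in("scene","top")}; pickle.dump(d,open("f2.pkl","wb"))
p=(X0,Y0,YAW)
for nm,k,of in(("top",5,(230,140)),("scene",5,(270,130))):
    f=d[nm]; im=cv2.resize(f["image"][of[1]:of[1]+120,of[0]:of[0]+160],None,fx=k,fy=k,interpolation=cv2.INTER_CUBIC)[:,:,::-1].copy()
    for x,y,z,L in((.072,.035,.0655,.06),(-.0755,-.035,.0535,.036)):
        h=cv2.convexHull(((proj(f,W(p,tube(x,y,z,L)))-of+.5)*k-.5).round().astype(np.int32)); cv2.polylines(im,[h],True,(0,0,255),1)
    cv2.imwrite(f"pics/fin_{nm}.png",im)
d0=pickle.load(open("f0.pkl","rb"))
df=np.abs(d["top"]["image"].astype(int)-d0["top"]["image"]).max(2)>40
n,l,s,_=cv2.connectedComponentsWithStats(df.astype(np.uint8)); print([x.tolist() for x in s[1:] if x[4]>8])
```

```text
17.2333 [ 0.3002391  -0.41985276  0.37996332] [-0.18 -0.77 -0.03] 0.0040991434370320975
[[282, 154, 23, 15, 308], [286, 206, 22, 16, 306], [509, 282, 131, 118, 11089], [551, 297, 13, 4, 32], [305, 332, 208, 68, 7439], [274, 343, 12, 9, 19], [290, 345, 7, 7, 10], [297, 351, 9, 3, 11], [548, 350, 8, 7, 46], [230, 353, 51, 47, 1350]]
```

View pics/fin_top.png

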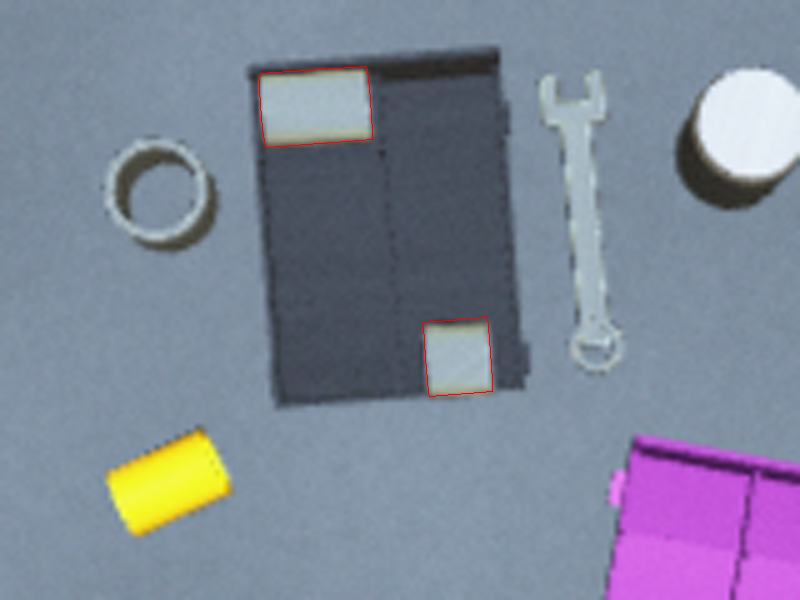

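View pics/fin_scene.png

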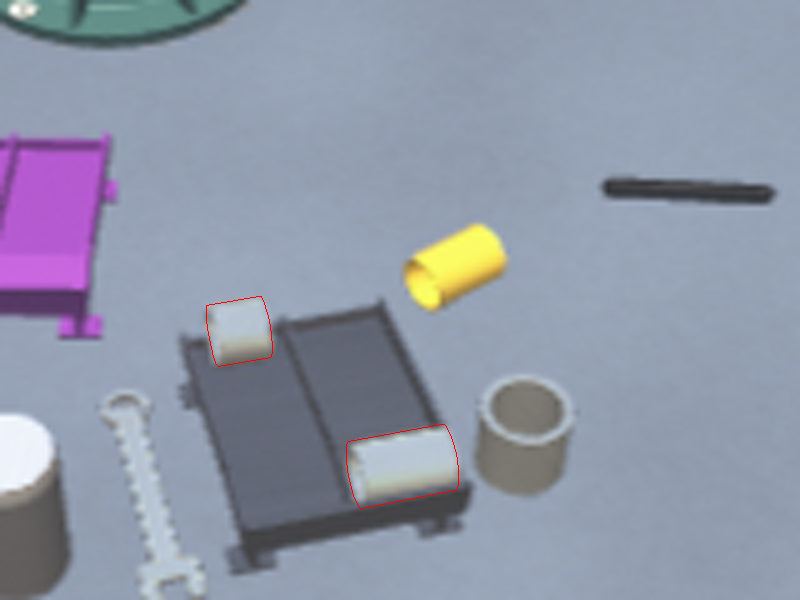

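In both views the long tube matches the expected seat outline, top crop (315,105). The short tube, crop (458,358), is where it was. Near the rack, only the long tube's old and new places differ from the first picture; the other differences are the arm. I'll hand it in.

Run:
```python
from station import r,job
job.close_job(); print(r.state()["time"])
```

```text
the job is handed in; nothing more can be done
the job is handed in; nothing more can be done
```

The long tube is now seated against the end stop at the top of the +y gutter. I pushed it slowly from behind with the fingertips (about 0.035 m/s up the slope, 0.02 m/s over the crest), and it rolled the last stretch to the stop by itself.

- **Seat:** in the final pictures from both cameras, the tube lines up with the outline computed for the seat point.
- **Everything else:** comparing the first and last top views, the only changes near the rack are the long tube's old and new places. The short tube did not move, and the other differences are the arm.
- **Force and time:** the wrist force read about 1.4 N or less each time I checked it during the push, and the 8 N stop never tripped. The arm finished clear of everything at about 17 s, against the 38 s limit.
- **One check disagreed:** my first rack fit put the tubes about 10 mm off, because I had taken the end stop and lip as vertical. Treating them as square to the sloped floors brought the two camera views to within about 4 mm of each other before I moved.

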